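# Flip a repair job's status flag to done

## Task

The bare flat SSD has passed its test: on the job carrier whose tray holds it, push the status flag right over its hinge with a fingertip so that it lies flat with the green tick face up. Pick nothing up, do not shove the carriers or their drives out of place, and leave the other carrier's flag on red and the things lying around it undisturbed.

Things in the scene. Friction and masses are not known exactly. Their poses are not given: they have to be found in the camera images.
- ssd_carrier: loose grey job carrier holding the SSD, about 0.95 kg. Plate 200 x 136 x 8 mm; origin on its underside below the middle of its flag's hinge; own x away from the robot, z up. Plate spans x -145 to +55: tray with 15 mm high rim at x < -50, then the flag between two posts at x = +-45, 85 mm high. Stands left or right, turned up to 0.45 rad.
- ssd_flag (a joint): flag of the SSD's carrier, the one to flip; starts at 0; rad: 0 = lying level towards the carrier's +y (left), red cross face up; pi/2 = upright; pi = level towards -y (right), green tick face up. Stops at 0 and pi. No spring, light damping: falls to the nearer side. Flag 76 mm wide along the hinge (own x), 5 mm thick, 94 mm long, 36 g.
- ssd_flag_hinge (a point): middle of the hinge axis of the SSD carrier's flag, 75 mm above the bench
- ssd_flag_edge (a point): middle of the free edge of the SSD carrier's flag, a round bead 8 mm thick and 76 mm wide along the hinge direction, 90 mm from the hinge axis; moves with the flag. With the flag level it is 75 mm above the bench and overhangs the plate by 22 mm, free below, so that a tilted fingertip can reach under it.
- case_carrier: loose grey job carrier holding the black drive enclosure, about 0.95 kg. Plate 200 x 136 x 8 mm; origin on its underside below the middle of its flag's hinge; own x away from the robot, z up. Plate spans x -145 to +55: tray with 15 mm high rim at x < -50, then the flag between two posts at x = +-45, 85 mm high. Leave it alone.
- case_flag (a joint): flag of the enclosure's carrier, angle in rad, same build and meaning as the other; starts at 0 (red up) and stays there.
- case_flag_edge (a point): middle of the free edge of the enclosure carrier's flag
- ssd: black flat SSD with a grey label, 70 x 100 x 8 mm, loose in its carrier's tray; origin at the centre of its underside
- drive_case: black drive enclosure, 63 x 112 x 24 mm, loose in the other carrier's tray; origin at the centre of its underside
- driver: small screwdriver with blue handle, 142 x 12 x 12 mm, lying on the bench between the carriers; origin at the centre of its underside
- screw_dish: round dish of screws, 85 mm across, 18 mm high, behind the carriers; origin at the centre of its underside

How it is judged:
On the way:
1. the SSD carrier's flag is pushed up past 45 degrees (value of joint ssd_flag above 0.785 rad).
At the end, for the whole second after the job is handed in: The SSD carrier's flag lies at rest within 0.14 rad (8 degrees) of flat with green up, the other flag still within 0.12 rad of flat with red up; both carriers stand on the bench within 20 mm of where they stood (value of joint ssd_flag above 3 rad and not (velocity of joint ssd_flag above 0.1 rad/s) and value of joint case_flag below 0.12 rad and height (world z) of ssd_flag_edge below 0.09 m and angle between ssd_carrier's own z axis and vertical below 0.05 rad and distance of each of ssd_carrier, case_carrier from where it was at the start of the episode below 0.02 m and linear speed of ssd_carrier below 0.01 m/s); the robot touches nothing.
It fails at once if a carrier is lifted or tipped (height (world z) of any of ssd_carrier, case_carrier above 0.012 m or angle between any of ssd_carrier, case_carrier's own z axis and vertical above 0.2 rad).
It fails at once if a carrier is shoved more than 20 mm (distance of any of ssd_carrier, case_carrier from where it was at the start of the episode above 0.02 m).
It fails at once if a drive is picked up or shoved more than 20 mm (distance of any of ssd, drive_case from where it was at the start of the episode above 0.02 m).
It fails at once if the other carrier's flag is raised (value of joint case_flag above 0.35 rad).
It fails at once if the screwdriver or the dish is moved more than 20 mm (distance of any of driver, screw_dish from where it was at the start of the episode above 0.02 m).
It also fails if it takes over 38 s, if anything falls off the work surface, if the arm or the gripper's body presses on something with over 40 N, if the wrist force passes 120 N, or if a joint passes its speed limit or range.

## Robot

A 7-joint arm with a two-finger parallel gripper is mounted at the origin on a cart in front of the work surface, level with it; the furniture and walls round the work are solid. World frame = base frame: x ahead of the robot, y to its left, z up, the work surface at z = 0. Lengths are in m, angles in rad, forces in N, time in s.
With the tool pointing down it reaches from about 0.425 to 0.875 m from the base axis. Payload 4.7 kg.
Tool frame: the origin (TCP) lies midway between the tips of the shut fingers; the grasp point (between the pads) lies 19 mm behind it; z points along the fingers, y is the line along which they close (so a half turn about z gives the same grasp; the last joint's range is limited). The gripper opens to 85 mm and grips with 20 to 120 N. Pads are 22 mm wide; open, the fingers measure 114 mm over their backs; the gripper's body (76 mm by 85 mm) begins 54 mm behind the grasp point. The pads swing forward as they close: fully open they stand 13 mm farther back than shut.
Start: joints at [1.138, 0.321, -0.07, 1.45, 0.023, 1.371, -0.057], TCP at [0.281, -0.586, 0.231] pointing down, gripper open.
Joint ranges: [-2.86, 2.86], [-0.3, 2.09], [-1.38, 1.24], [0.06, 2.45], [-1.56, 4.7], [0.09, 2.05], [-2.69, 2.69]. Speed limits (rad/s): [2.57, 2.57, 3.14, 3.14, 3.14, 3.14, 3.14].

## Interface

Orientations are given as a unit quaternion [x, y, z, w].
In Python, from cell import env gives the robot as it stands.
- The arm moves only by the tool drive_tool, never from a script. Its argument "deltas" is a list of rows, each a list of 2 entries, a list of its own where there are three numbers: the shift along the tool's x, y, z scaled (see below), then the turn, a rotation vector about the tool's x, y, z scaled (see below). A call has 1 to 12 rows; each row shifts and turns the commanded pose from where the row before left it, along the tool's axes as they then stand; what a row does not reach is not made up. The controller multiplies each number of a shift by 0.05 m and each number of a turn by 0.15 rad. A row lasts 1/10 s, in which the tool goes at most 50 mm and 8.59 degrees, less where a joint would pass 70% of its speed; a pose out of reach is approached as far as the arm can. A call with a number of a shift or a turn outside -1 to 1 is refused whole. A call with a gripper value outside its range is refused whole. "gripper" is the opening, from 0 (shut) to 1 (fully open), set as the call begins (left out, the last holds). The fingers move at their own pace and stop on an object; "force" is the grip in N (left out, the last holds). Time passes only in rows, so rows that do not move let the fingers close. It gives the time, the measured TCP pose, the force, the opening and the grip force at its end, in the units of the state.
- env.observe(): the state, without advancing time (a new reading comes with each control period).
- env.read_camera(name): name is "side" or "top" or "wrist"; returns the picture (480x640x3 uint8, red, green, blue); there is no depth.
- env.camera_model(name): a dict with "fx", "fy", "cx", "cy" (pixels), "world_to_cam" (4x4, takes a point from world to camera coordinates). Camera axes: x right, y down, z forward; pixel columns grow to the right and rows downward; lengths in m; the calibration is good to about 2 mm. A picture is of the moment at which its call begins: read the wrist's pose just before it. camera_model takes no time and is no camera call; for the wrist camera it gives the pose at the moment of the call.
- env.hand_in(): hands the job in; it is judged then, once.
The state is a dict: "t": time; "joint_pos": joint angles; "qd": joint speeds; "tau": joint torques, N m; "tool_pos": TCP position; "tool_rot": TCP orientation; "contact_force": force on the tool from outside, world axes, zero at the start; "wrist_torque": the same for the moment, N m; "width": opening from 0.0 (shut) to 1.0 (fully open); "grip_force": force on a finger pad.
Only numpy, scipy, OpenCV 4.12 (cv2) and the standard library are available. Lean on these libraries where they do the work, as an engineer would, in place of code of your own. Each camera call takes 0.05 s, during which the arm holds its last target. There are 200 camera calls.

## Working session

There is one attempt and no reset: what is moved stays moved. The work goes in short steps, Python scripts to look and compute and a tool call to move; the robot and the scene stay as the last step left them, time stands still between calls to the robot, and variables do not carry over. Pictures are saved under pics/ and viewed, at most 10 in all, crops included, and the job is handed in when it is done.

Besides the shell and the picture viewer there is one more tool, called after "Emit:" as name([rows], argument=value, ...), one row to a line, values as JSON. drive_tool: Moves the arm, as the interface text tells. Shifts and turns lie within -1 to 1; 1 stands for 0.05 m of shift or 0.15 rad of turn. Its arguments: {"type":"object","properties":{"deltas":{"type":"array"},"gripper":{"type":"number"},"force":{"type":"number"}},"required":["deltas"]}

```bash
mkdir -p pics
python3 - <<'E'
from cell import env
import cv2,numpy as np
for n in("top","side"):
    cv2.imwrite(f"pics/{n}0.png",env.read_camera(n)[:,:,::-1])
    m=env.camera_model(n);print(n,m["fx"],m["cx"],m["cy"],np.round(m["world_to_cam"],3).tolist())
o=env.observe();print(o["t"],o["tool_pos"],o["tool_rot"])
E
```

```text
top 547.5999371584855 325.240936390631 236.5026548533943 [[-0.005, -1.0, -0.01, 0.031], [-0.991, 0.006, -0.137, 0.581], [0.137, 0.009, -0.991, 1.318], [0.0, 0.0, 0.0, 1.0]]
side 523.4691362861845 328.2569780562399 247.32000729878237 [[-0.888, -0.461, -0.008, 0.532], [-0.157, 0.319, -0.935, 0.137], [0.433, -0.829, -0.355, 0.791], [0.0, 0.0, 0.0, 1.0]]
0.1 [ 0.28064159 -0.58577217  0.23033736] [ 9.75141354e-01  2.21582084e-01 -2.14255472e-04 -8.21053479e-04]
```

View pics/top0.png

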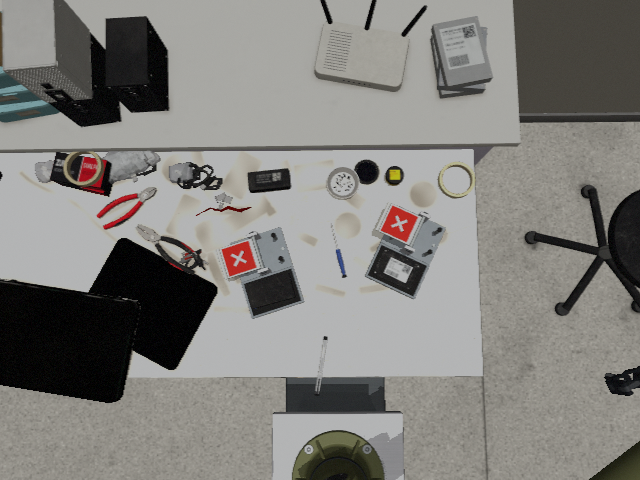

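View pics/side0.png

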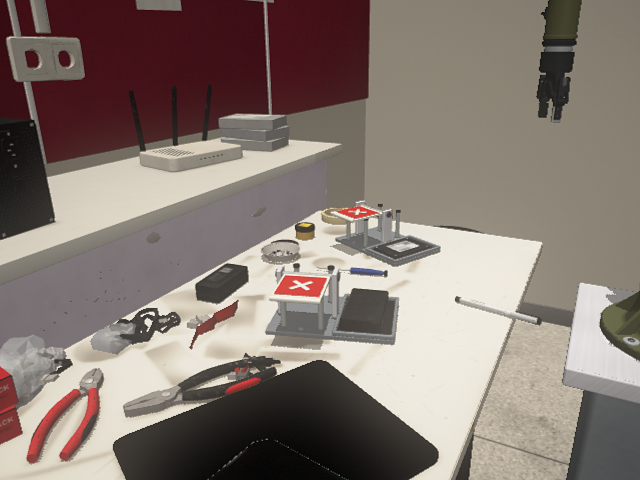

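The SSD with its grey label is in the right-hand carrier (top image: flag around (400,225), SSD around (397,268)). The left-hand carrier holds the thicker enclosure. Next I measure the right flag.

```bash
cat > h.py <<'E'
import cv2,numpy as np
from cell import env
def ray(n,px,z):
    m=env.camera_model(n);T=np.array(m["world_to_cam"]);R,t=T[:3,:3],T[:3,3]
    d=R.T@np.array([(px[0]-m["cx"])/m["fx"],(px[1]-m["cy"])/m["fy"],1]);c=-R.T@t
    return c+d*(z-c[2])/d[2]
def proj(n,p):
    m=env.camera_model(n);q=np.array(m["world_to_cam"])@np.r_[p,1]
    return np.array([m["fx"]*q[0]/q[2]+m["cx"],m["fy"]*q[1]/q[2]+m["cy"]])
E
python3 - <<'E'
from h import *
im=cv2.imread("pics/top0.png")
h=cv2.cvtColor(im,cv2.COLOR_BGR2HSV)
m=((h[...,1]>150)&(h[...,2]>100)&((h[...,0]<8)|(h[...,0]>172))).astype('uint8')
m[:, :360]=0;m[:195]=0;m[260:]=0;m[:,440:]=0
m=cv2.morphologyEx(m,cv2.MORPH_CLOSE,np.ones((7,7)))
c=max(cv2.findContours(m,0,1)[0],key=cv2.contourArea)
r=cv2.minAreaRect(c);b=cv2.boxPoints(r);print(r,b)
P=np.array([ray("top",p,.0775) for p in b]);print(P.round(4),P.mean(0),np.linalg.norm(P-np.roll(P,1,0),axis=1))
g=((h[...,2]>60)&(h[...,2]<190)&(h[...,1]<60)).astype('uint8')
crop=im[190:310,350:460];cv2.imwrite("pics/c.png",cv2.resize(crop,None,fx=5,fy=5,interpolation=cv2.INTER_CUBIC))
E
```

```text
((398.79205322265625, 223.30294799804688), (27.427141189575195, 27.306320190429688), 25.016895294189453) [[380.59134 229.87595]
 [392.13876 205.13141]
 [416.99277 216.72995]
 [405.44534 241.47449]]
[[ 0.5918 -0.1058  0.0775]
 [ 0.6523 -0.1349  0.0775]
 [ 0.6234 -0.1943  0.0775]
 [ 0.5632 -0.165   0.0775]] [ 0.60766045 -0.14999321  0.0775    ] [0.06571104 0.0671858  0.0661081  0.06695818]
```

View pics/c.png

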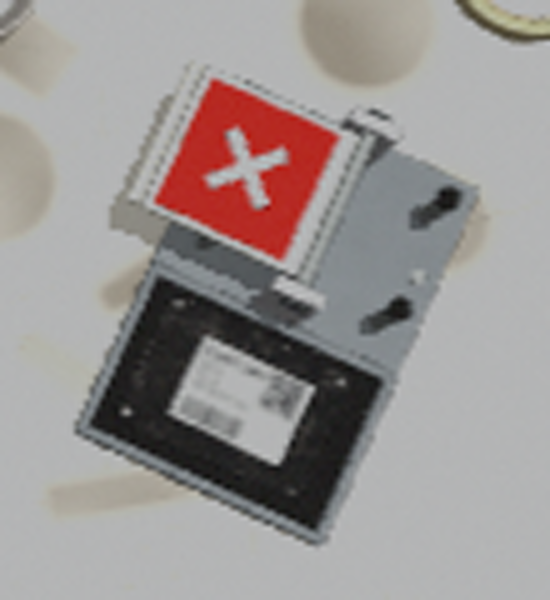

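Run:
```python
from h import *
yaw=-.448;ux=np.array([np.cos(yaw),np.sin(yaw),0]);uy=np.array([-ux[1],ux[0],0])
f=lambda a,b:(350+a/5,190+b/5)
A=ray("top",f(372,120),.085);B=ray("top",f(300,292),.085);H=(A+B)/2;print("posts",A,B,np.linalg.norm(A-B),np.arctan2(*(A-B)[1::-1]))
sq=np.array([.6077,-.150,0]);print("sq from post-hinge",(sq-H)@ux,(sq-H)@uy)
# tray corners on rim z=.015
for p,l in((78,430),(-145,68)),((325,545),(-145,-68)),((478,187),(55,-68)):
    z=.008 if l[0]>0 else .015
    q=ray("top",f(*p),z);print("origin from corner",q-ux*l[0]/1e3-uy*l[1]/1e3)
im=cv2.imread("pics/side0.png")
h=cv2.cvtColor(im,cv2.COLOR_BGR2HSV)
m=((h[...,1]>150)&(h[...,2]>80)&((h[...,0]<8)|(h[...,0]>172))).astype('uint8')
m[:195]=0;m[230:]=0;m[:,:325]=0;m[:,400:]=0
ys,xs=np.nonzero(m);print("side red c",(xs.min()+xs.max())/2,(ys.min()+ys.max())/2,"proj",proj("side",[.6077,-.15,.0775]))
```

```text
posts [ 0.62860322 -0.21111341  0.085     ] [ 0.54551245 -0.1743553   0.085     ] 0.09085831630201037 -0.41650320364153093
sq from post-hinge 9.412472118167439e-05 0.047458564163659366
origin from corner [ 0.58603604 -0.19606267  0.015     ]
origin from corner [ 0.58719549 -0.19520496  0.015     ]
origin from corner [ 0.58735728 -0.19212503  0.008     ]
side red c 357.0 211.5 proj [355.92952693 211.43045138]
```

```bash
cat >> h.py <<'E'
from scipy.spatial.transform import Rotation as Ro, Slerp
H=np.array([.587,-.1935,0]);yaw=-.442
ux=np.array([np.cos(yaw),np.sin(yaw),0]);uy=np.array([-ux[1],ux[0],0]);uz=np.array([0,0,1.])
def pose(y,z,th,x=0):
    th=np.radians(th);zt=-np.sin(th)*uy-np.cos(th)*uz
    return H+ux*x+uy*y+uz*z, Ro.from_matrix(np.c_[np.cross(ux,zt),ux,zt])
def plan(wps):   # wps: (pose,rows)
    o=env.observe();p,r=o["tool_pos"],Ro.from_quat(o["tool_rot"])
    for (q,s),n in wps:
        sl=Slerp([0,1],Ro.concatenate([r,s]));p0=p
        for i in range(1,n+1):
            pn=p0+(q-p0)*i/n;rn=sl(i/n)
            print([(r.inv().apply(pn-p)/.05).round(2).tolist(),((r.inv()*rn).as_rotvec()/.15).round(2).tolist()],end=",\n")
            p,r=pn,rn
        print()
def where():
    o=env.observe();d=np.array(o["tool_pos"])-H;zt=Ro.from_quat(o["tool_rot"]).as_matrix()[:,2]
    print("t",round(o["t"],2),"x,y,z mm",(np.array([d@ux,d@uy,d[2]])*1e3).round(1),"th",np.degrees(np.arctan2(-zt@uy,-zt[2])).round(1),"F",np.round(o["contact_force"],1),"j",np.round(o["joint_pos"],2))
E
python3 -c "
from h import *
plan([(pose(.15,.25,0),18)])"
```

```text
[[0.62, -0.35, -0.02], [-0.0, -0.0, -0.25]],
[[0.64, -0.33, -0.02], [-0.0, -0.0, -0.25]],
[[0.65, -0.3, -0.02], [-0.0, -0.0, -0.25]],
[[0.66, -0.28, -0.02], [-0.0, -0.0, -0.25]],
[[0.67, -0.25, -0.02], [-0.0, -0.0, -0.25]],
[[0.68, -0.23, -0.02], [-0.0, -0.0, -0.25]],
[[0.69, -0.2, -0.02], [-0.0, -0.0, -0.25]],
[[0.69, -0.18, -0.02], [-0.0, -0.0, -0.25]],
[[0.7, -0.15, -0.02], [-0.0, -0.0, -0.25]],
[[0.71, -0.12, -0.02], [-0.0, -0.0, -0.25]],
[[0.71, -0.1, -0.02], [-0.0, -0.0, -0.25]],
[[0.71, -0.07, -0.02], [-0.0, -0.0, -0.25]],
[[0.72, -0.04, -0.02], [-0.0, -0.0, -0.25]],
[[0.72, -0.01, -0.02], [-0.0, -0.0, -0.25]],
[[0.72, 0.01, -0.02], [-0.0, -0.0, -0.25]],
[[0.72, 0.04, -0.02], [-0.0, -0.0, -0.25]],
[[0.71, 0.07, -0.02], [-0.0, -0.0, -0.25]],
[[0.71, 0.09, -0.02], [-0.0, -0.0, -0.25]],
```

Emit:
drive_tool([
  [[0.62, -0.35, -0.02], [0, 0, -0.25]],
  [[0.64, -0.33, -0.02], [0, 0, -0.25]],
  [[0.65, -0.3, -0.02], [0, 0, -0.25]],
  [[0.66, -0.28, -0.02], [0, 0, -0.25]],
  [[0.67, -0.25, -0.02], [0, 0, -0.25]],
  [[0.68, -0.23, -0.02], [0, 0, -0.25]],
  [[0.69, -0.2, -0.02], [0, 0, -0.25]],
  [[0.69, -0.18, -0.02], [0, 0, -0.25]],
  [[0.7, -0.15, -0.02], [0, 0, -0.25]],
], gripper=0)

```text
t: 1.0
tool_pos: [0.4664, -0.3211, 0.24]
tool_rot: [0.924, 0.383, -0.0, -0.0]
contact_force: [-0.2, -0.1, -0.4]
width: 0.001
grip_force: 0.0
```

Emit:
drive_tool([
  [[0.71, -0.12, -0.02], [0, 0, -0.25]],
  [[0.71, -0.1, -0.02], [0, 0, -0.25]],
  [[0.71, -0.07, -0.02], [0, 0, -0.25]],
  [[0.72, -0.04, -0.02], [0, 0, -0.25]],
  [[0.72, -0.01, -0.02], [0, 0, -0.25]],
  [[0.72, 0.01, -0.02], [0, 0, -0.25]],
  [[0.72, 0.04, -0.02], [0, 0, -0.25]],
  [[0.71, 0.07, -0.02], [0, 0, -0.25]],
  [[0.71, 0.09, -0.02], [0, 0, -0.25]],
  [[0, 0, 0], [0, 0, 0]],
  [[0, 0, 0], [0, 0, 0]],
])

```text
t: 2.1
tool_pos: [0.6527, -0.0578, 0.2485]
tool_rot: [0.846, 0.533, -0.001, -0.0]
contact_force: [0.2, -1.2, 0.5]
width: -0.0
grip_force: 0.0
```

```bash
python3 -c "
from h import *
where()
plan([(pose(.15,.20,45),8)])"
```

```text
t 2.1 x,y,z mm [  1.4 150.8 248.5] th 0.0 F [ 0.2 -1.2  0.5] j [ 0.44  0.37 -0.52  1.4   0.18  1.42 -0.52]
[[-0.0, -0.0, 0.12], [-0.0, -0.65, -0.0]],
[[0.01, -0.0, 0.12], [-0.0, -0.65, -0.0]],
[[0.02, -0.0, 0.12], [-0.0, -0.65, -0.0]],
[[0.03, -0.0, 0.12], [-0.0, -0.65, -0.0]],
[[0.04, -0.0, 0.11], [-0.0, -0.65, -0.0]],
[[0.06, -0.0, 0.11], [-0.0, -0.65, -0.0]],
[[0.07, -0.0, 0.1], [-0.0, -0.65, -0.0]],
[[0.08, -0.0, 0.09], [-0.0, -0.65, -0.0]],
```

Emit:
drive_tool([
  [[0, 0, 0.12], [0, -0.65, 0]],
  [[0.01, 0, 0.12], [0, -0.65, 0]],
  [[0.02, 0, 0.12], [0, -0.65, 0]],
  [[0.03, 0, 0.12], [0, -0.65, 0]],
  [[0.04, 0, 0.11], [0, -0.65, 0]],
  [[0.06, 0, 0.11], [0, -0.65, 0]],
  [[0.07, 0, 0.1], [0, -0.65, 0]],
  [[0.08, 0, 0.09], [0, -0.65, 0]],
  [[0, 0, 0], [0, 0, 0]],
  [[0, 0, 0], [0, 0, 0]],
])

```text
t: 3.1
tool_pos: [0.6524, -0.0602, 0.2003]
tool_rot: [0.783, 0.492, -0.322, 0.202]
contact_force: [1.1, -0.2, 0.7]
width: -0.002
grip_force: 0.0
```

```bash
python3 -c "
from h import *
where()
cv2.imwrite('pics/s1.png',env.read_camera('side')[:,:,::-1])
plan([(pose(.135,.092,45),6),(pose(.085,.042,45),7)])"
```

```text
t 3.1 x,y,z mm [  2.1 148.5 200.3] th 44.7 F [ 1.1 -0.2  0.7] j [-0.03  0.7  -0.36  1.2   0.76  1.87 -0.83]
[[0.23, -0.01, 0.29], [-0.01, -0.01, -0.01]],
[[0.23, -0.01, 0.29], [-0.01, -0.01, -0.01]],
[[0.23, -0.01, 0.29], [-0.01, -0.01, -0.01]],
[[0.23, -0.01, 0.29], [-0.01, -0.01, -0.01]],
[[0.23, -0.01, 0.29], [-0.01, -0.01, -0.01]],
[[0.23, -0.01, 0.29], [-0.01, -0.01, -0.01]],

[[0.0, 0.0, 0.2], [0.0, 0.0, 0.0]],
[[0.0, 0.0, 0.2], [0.0, 0.0, 0.0]],
[[0.0, 0.0, 0.2], [0.0, 0.0, 0.0]],
[[-0.0, -0.0, 0.2], [0.0, 0.0, 0.0]],
[[0.0, 0.0, 0.2], [0.0, -0.0, 0.0]],
[[0.0, 0.0, 0.2], [-0.0, -0.0, 0.0]],
[[0.0, 0.0, 0.2], [0.0, 0.0, 0.0]],
```

View pics/s1.png

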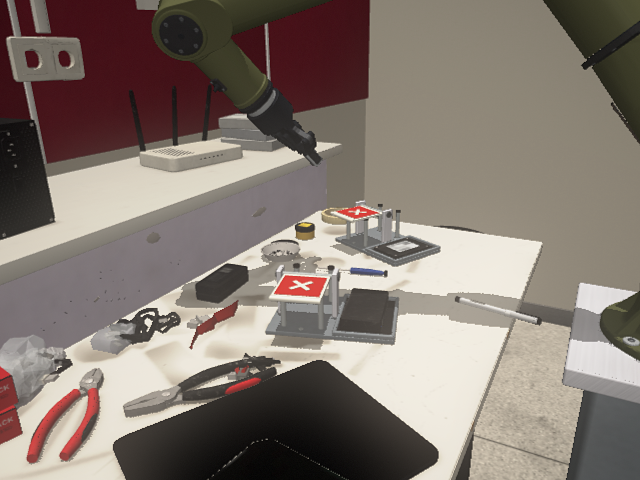

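Emit:
drive_tool([
  [[0.23, -0.01, 0.29], [0, 0, 0]],
  [[0.23, -0.01, 0.29], [0, 0, 0]],
  [[0.23, -0.01, 0.29], [0, 0, 0]],
  [[0.23, -0.01, 0.29], [0, 0, 0]],
  [[0.23, -0.01, 0.29], [0, 0, 0]],
  [[0.23, -0.01, 0.29], [0, 0, 0]],
  [[0, 0, 0], [0, 0, 0]],
  [[0, 0, 0], [0, 0, 0]],
])

```text
t: 3.95
tool_pos: [0.6446, -0.0688, 0.0899]
tool_rot: [0.783, 0.492, -0.322, 0.202]
contact_force: [-0.1, -0.2, 0.4]
width: -0.001
grip_force: 0.0
```

```bash
python3 -c "
from h import *
where()
for n in ('side','top'): cv2.imwrite('pics/%s2.png'%n,env.read_camera(n)[:,:,::-1])
a=cv2.imread('pics/side2.png')[100:280,250:450];b=cv2.imread('pics/top2.png')[150:330,300:500]
cv2.imwrite('pics/ab.png',cv2.resize(np.hstack([a,b]),None,fx=2,fy=2,interpolation=cv2.INTER_CUBIC))
plan([(pose(.085,.042,45),7)])"
```

```text
t 3.95 x,y,z mm [ -1.3 137.3  89.9] th 44.7 F [-0.1 -0.2  0.4] j [-0.02  0.78 -0.35  1.3   0.77  1.72 -0.93]
[[-0.01, 0.0, 0.21], [-0.0, -0.01, -0.01]],
[[-0.01, 0.0, 0.21], [-0.0, -0.01, -0.01]],
[[-0.01, 0.0, 0.21], [-0.0, -0.01, -0.01]],
[[-0.01, 0.0, 0.21], [-0.0, -0.01, -0.01]],
[[-0.01, 0.0, 0.21], [-0.0, -0.01, -0.01]],
[[-0.01, 0.0, 0.21], [-0.0, -0.01, -0.01]],
[[-0.01, 0.0, 0.21], [-0.0, -0.01, -0.01]],
```

View pics/ab.png

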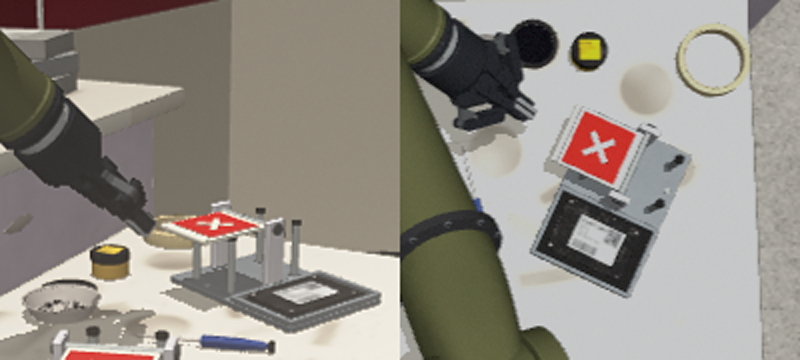

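Emit:
drive_tool([
  [[0, 0, 0.2], [0, 0, 0]],
  [[0, 0, 0.2], [0, 0, 0]],
  [[0, 0, 0.21], [0, 0, 0]],
  [[0, 0, 0.21], [0, 0, 0]],
  [[0, 0, 0.21], [0, 0, 0]],
  [[0, 0, 0.21], [0, 0, 0]],
  [[0, 0, 0.21], [0, 0, 0]],
  [[0, 0, 0], [0, 0, 0]],
  [[0, 0, 0], [0, 0, 0]],
])

```text
t: 4.95
tool_pos: [0.6225, -0.1149, 0.0388]
tool_rot: [0.783, 0.492, -0.322, 0.202]
contact_force: [-0.5, 0.5, -0.1]
width: -0.001
grip_force: 0.0
```

```bash
python3 -c "
from h import *
where()
for n in ('side','top'): cv2.imwrite('pics/%s3.png'%n,env.read_camera(n)[:,:,::-1])
a=cv2.imread('pics/side3.png')[100:280,250:450];b=cv2.imread('pics/top3.png')[150:330,300:500]
cv2.imwrite('pics/ab3.png',cv2.resize(np.hstack([a,b]),None,fx=2,fy=2,interpolation=cv2.INTER_CUBIC))
# finger lies along flag: TCP at radius r, offset 14mm below flag plane
def at(phi,r=.066,off=.014):
    p=np.radians(phi);return pose(r*np.cos(p)+off*np.sin(p),.075+r*np.sin(p)-off*np.cos(p),90-phi)
for a in (45,60,75,90,105): print(a,(at(a)[0]-H)@uy,at(a)[0][2])
plan([(pose(.078,.105,45),8),(at(60),5),(at(75),5),(at(90),5)])"
```

```text
t 4.95 x,y,z mm [-1.6 86.2 38.8] th 44.7 F [-0.5  0.5 -0.1] j [ 0.04  0.79 -0.34  1.42  0.79  1.6  -0.96]
45 0.05656854249492381 0.11176955262170046
60 0.04512435565298218 0.12515767664977295
75 0.03060501854481333 0.1351276379036432
90 0.014000000000000014 0.14100000000000001
105 -0.0035590954087194007 0.14237457116651378
[[-0.13, 0.0, -0.1], [-0.0, -0.01, -0.0]],
[[-0.13, 0.0, -0.1], [-0.0, -0.01, -0.0]],
[[-0.13, 0.0, -0.1], [-0.0, -0.01, -0.0]],
[[-0.13, 0.0, -0.1], [-0.0, -0.01, -0.0]],
[[-0.13, 0.0, -0.1], [-0.0, -0.01, -0.0]],
[[-0.13, 0.0, -0.1], [-0.0, -0.01, -0.0]],
[[-0.13, 0.0, -0.1], [-0.0, -0.01, -0.0]],
[[-0.13, 0.0, -0.1], [-0.0, -0.01, -0.0]],

[[-0.15, -0.0, 0.04], [-0.0, 0.35, 0.0]],
[[-0.15, 0.0, 0.03], [0.0, 0.35, 0.0]],
[[-0.15, 0.0, 0.02], [0.0, 0.35, 0.0]],
[[-0.15, -0.0, 0.01], [0.0, 0.35, 0.0]],
[[-0.15, 0.0, 0.0], [0.0, 0.35, 0.0]],

[[-0.07, -0.0, -0.01], [-0.0, 0.35, -0.0]],
[[-0.07, 0.0, -0.01], [0.0, 0.35, 0.0]],
[[-0.07, -0.0, -0.01], [-0.0, 0.35, -0.0]],
[[-0.07, 0.0, -0.02], [0.0, 0.35, 0.0]],
[[-0.07, -0.0, -0.02], [-0.0, 0.35, -0.0]],

[[-0.07, 0.0, -0.01], [-0.0, 0.35, -0.0]],
[[-0.07, 0.0, -0.01], [0.0, 0.35, 0.0]],
[[-0.07, -0.0, -0.01], [0.0, 0.35, -0.0]],
[[-0.07, 0.0, -0.02], [-0.0, 0.35, 0.0]],
[[-0.07, 0.0, -0.02], [0.0, 0.35, 0.0]],
```

View pics/ab3.png

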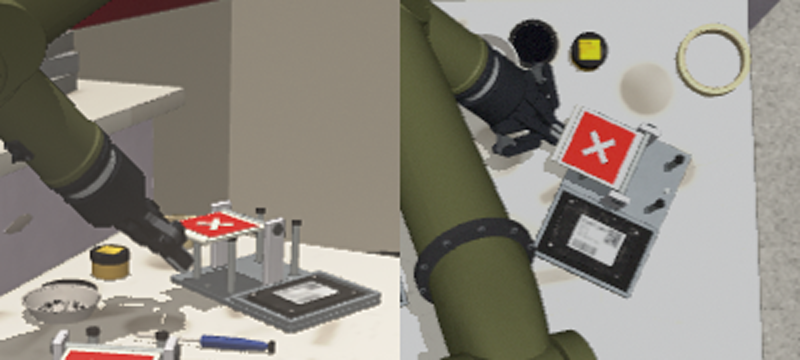

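Emit:
drive_tool([
  [[-0.13, 0, -0.1], [0, 0, 0]],
  [[-0.13, 0, -0.1], [0, 0, 0]],
  [[-0.13, 0, -0.1], [0, 0, 0]],
  [[-0.13, 0, -0.1], [0, 0, 0]],
  [[-0.13, 0, -0.1], [0, 0, 0]],
  [[-0.13, 0, -0.1], [0, 0, 0]],
  [[-0.13, 0, -0.1], [0, 0, 0]],
  [[-0.13, 0, -0.1], [0, 0, 0]],
  [[0, 0, 0], [0, 0, 0]],
])

```text
t: 5.95
tool_pos: [0.6193, -0.123, 0.1055]
tool_rot: [0.784, 0.492, -0.321, 0.203]
contact_force: [-0.0, -0.0, -0.7]
width: 0.002
grip_force: 0.1
```

```bash
python3 -c "
from h import *
where()
for n in ('side','top'): cv2.imwrite('pics/%s4.png'%n,env.read_camera(n)[:,:,::-1])
a=cv2.imread('pics/side4.png')[100:280,250:450];b=cv2.imread('pics/top4.png')[150:330,300:500]
cv2.imwrite('pics/ab4.png',cv2.resize(np.hstack([a,b]),None,fx=2,fy=2,interpolation=cv2.INTER_CUBIC))
def at(phi,r=.066,off=.014):
    p=np.radians(phi);return pose(r*np.cos(p)+off*np.sin(p),.075+r*np.sin(p)-off*np.cos(p),90-phi)
plan([(at(60),6),(at(75),4)])"
```

```text
t 5.95 x,y,z mm [ -1.   77.6 105.5] th 44.7 F [-0.  -0.  -0.7] j [ 0.06  0.7  -0.35  1.41  0.78  1.67 -0.9 ]
[[-0.13, 0.01, 0.03], [-0.0, 0.28, -0.01]],
[[-0.13, 0.01, 0.02], [-0.0, 0.28, -0.01]],
[[-0.13, 0.01, 0.02], [-0.0, 0.28, -0.01]],
[[-0.13, 0.01, 0.01], [-0.0, 0.28, -0.01]],
[[-0.13, 0.01, 0.0], [-0.0, 0.28, -0.01]],
[[-0.13, 0.01, -0.0], [-0.0, 0.28, -0.01]],

[[-0.09, -0.0, -0.01], [0.0, 0.44, -0.0]],
[[-0.09, 0.0, -0.01], [0.0, 0.44, 0.0]],
[[-0.09, 0.0, -0.02], [-0.0, 0.44, -0.0]],
[[-0.08, -0.0, -0.02], [0.0, 0.44, -0.0]],
```

View pics/ab4.png

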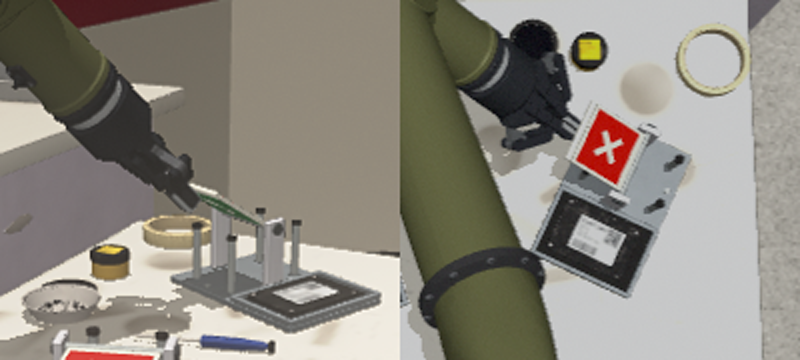

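The flag is on the finger at about 30°, and the carrier hasn't moved. I keep pushing.

Emit:
drive_tool([
  [[-0.13, 0.01, 0.03], [0, 0.28, 0]],
  [[-0.13, 0.01, 0.02], [0, 0.28, 0]],
  [[-0.13, 0.01, 0.02], [0, 0.28, 0]],
  [[-0.13, 0.01, 0.01], [0, 0.28, 0]],
  [[-0.13, 0.01, 0], [0, 0.28, 0]],
  [[-0.13, 0.01, 0], [0, 0.28, 0]],
  [[-0.09, 0, -0.01], [0, 0.44, 0]],
  [[-0.09, 0, -0.01], [0, 0.44, 0]],
  [[-0.09, 0, -0.02], [0, 0.44, 0]],
  [[-0.08, 0, -0.02], [0, 0.44, 0]],
  [[0, 0, 0], [0, 0, 0]],
])

```text
t: 7.15
tool_pos: [0.5998, -0.171, 0.1362]
tool_rot: [0.841, 0.525, -0.112, 0.071]
contact_force: [-0.0, -0.6, 0.3]
width: 0.001
grip_force: 0.0
```

```bash
python3 -c "
from h import *
where()
for n in ('side','top'): cv2.imwrite('pics/%s5.png'%n,env.read_camera(n)[:,:,::-1])
a=cv2.imread('pics/side5.png')[100:280,250:450];b=cv2.imread('pics/top5.png')[150:330,300:500]
cv2.imwrite('pics/ab5.png',cv2.resize(np.hstack([a,b]),None,fx=2,fy=2,interpolation=cv2.INTER_CUBIC))
plan([(pose(.014,.141,0),5),(pose(-.015,.142,0),5)])"
```

```text
t 7.15 x,y,z mm [  1.9  25.8 136.2] th 15.2 F [-0.  -0.6  0.3] j [ 0.44  0.42 -0.45  1.58  0.43  1.32 -0.57]
[[-0.07, -0.0, -0.01], [-0.0, 0.35, -0.01]],
[[-0.07, -0.0, -0.01], [-0.0, 0.35, -0.01]],
[[-0.06, -0.0, -0.01], [-0.0, 0.35, -0.01]],
[[-0.06, -0.0, -0.02], [-0.0, 0.35, -0.01]],
[[-0.06, -0.0, -0.02], [-0.0, 0.35, -0.01]],

[[-0.12, 0.0, -0.0], [0.0, -0.0, 0.0]],
[[-0.12, -0.0, -0.0], [0.0, -0.0, -0.0]],
[[-0.12, 0.0, -0.0], [0.0, -0.0, 0.0]],
[[-0.12, -0.0, -0.0], [0.0, -0.0, -0.0]],
[[-0.12, 0.0, -0.0], [0.0, -0.0, 0.0]],
```

View pics/ab5.png

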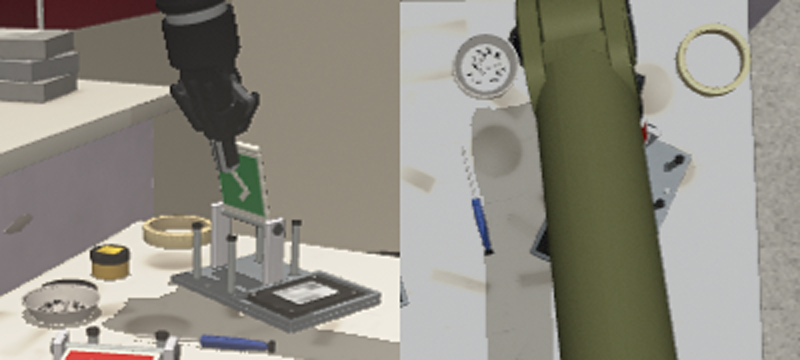

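The flag is nearly upright and the carrier is still in place. I push it past the top, then back off upward and to the left.

Emit:
drive_tool([
  [[-0.07, 0, -0.01], [0, 0.35, 0]],
  [[-0.07, 0, -0.01], [0, 0.35, 0]],
  [[-0.06, 0, -0.01], [0, 0.35, 0]],
  [[-0.06, 0, -0.02], [0, 0.35, 0]],
  [[-0.06, 0, -0.02], [0, 0.35, 0]],
  [[-0.12, 0, 0], [0, 0, 0]],
  [[-0.12, 0, 0], [0, 0, 0]],
  [[-0.12, 0, 0], [0, 0, 0]],
  [[-0.12, 0, 0], [0, 0, 0]],
  [[-0.12, 0, 0], [0, 0, 0]],
  [[0, 0, 0], [0, 0, 0]],
  [[0, 0, 0], [0, 0, 0]],
])

```text
t: 8.45
tool_pos: [0.5811, -0.2077, 0.1414]
tool_rot: [0.847, 0.532, -0.001, 0.0]
contact_force: [-0.0, -0.5, 0.9]
width: -0.002
grip_force: 0.0
```

Emit:
drive_tool([
  [[0.3, 0, -0.3], [0, 0, 0]],
  [[0.5, 0, -0.5], [0, 0, 0]],
  [[0.5, 0, -0.5], [0, 0, 0]],
  [[0.5, 0, -0.5], [0, 0, 0]],
  [[0.5, 0, -0.5], [0, 0, 0]],
  [[0.5, 0, 0], [0, 0, 0]],
  [[0.5, 0, 0], [0, 0, 0]],
  [[0.5, 0, 0], [0, 0, 0]],
  [[0, 0, 0], [0, 0, 0]],
  [[0, 0, 0], [0, 0, 0]],
  [[0, 0, 0], [0, 0, 0]],
])

```text
t: 9.55
tool_pos: [0.6636, -0.037, 0.2567]
tool_rot: [0.847, 0.532, -0.001, 0.001]
contact_force: [-0.6, 0.4, 0.7]
width: -0.001
grip_force: 0.0
```

```bash
python3 -c "
from h import *
where()
for n in ('side','top'): cv2.imwrite('pics/%s6.png'%n,env.read_camera(n)[:,:,::-1])
a=cv2.imread('pics/side6.png')[100:280,250:450];b=cv2.imread('pics/top6.png')[150:330,300:500]
cv2.imwrite('pics/ab6.png',cv2.resize(np.hstack([a,b]),None,fx=2,fy=2,interpolation=cv2.INTER_CUBIC))"
```

```text
t 9.55 x,y,z mm [  2.3 174.2 256.7] th 0.1 F [-0.6  0.4  0.7] j [ 0.42  0.39 -0.56  1.36  0.21  1.45 -0.57]
```

View pics/ab6.png

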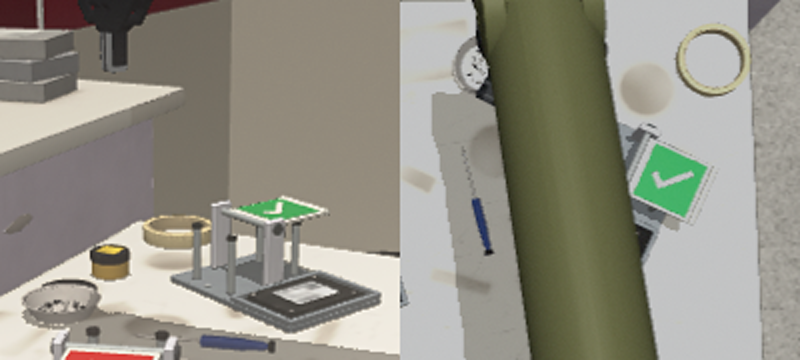

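The flag lies level with the green tick up. The carrier hasn't moved and the arm is clear, so I hand in.

```bash
python3 -c "
from cell import env
print(env.hand_in())"
```

```text
the job is handed in; nothing more can be done
None
```

The SSD carrier's flag now lies flat with the green tick up. In the last pictures the carriers and the other things in view were where they started and the arm was clear. I handed the job in at about 10 s of the 38 s, and no verdict was returned.

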